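# Load a pressing pad into a laminating press

### The job

Clear the loose offcut off the loading apron of the laminating press and put it in the empty scrap tray. Then lay the plywood pad (the shorter, broader of the two plywood pieces) on the apron and push it over the raised lip, in under the cross-beams, until it drops flat into the pocket beyond. Leave the other things on the bench where they are.

Things in the scene. Friction and masses are not known exactly. Their poses are not given: they have to be found in the camera images.
- press: Fixed timber laminating press with two cross-beams on steel posts. Origin: on the bench surface, mid-width, under the pocket-side (far) edge of the lip. Its x is the loading direction (apron, lip, pocket), y across, z up. Sizes below are in its frame, in mm. Posts of radius 8 at x 15 and 116, y +-85, top at 165.
- apron (a point): Middle of the flat apron's top (x -83, z 30 in the press frame; same axes). The apron runs x -160 to -6, y +-60, its top 30 above the bench. Two low guides (10 thick, top at z 50) narrow from y +-50 at x -40 to y +-37 at x 0.
- lip (a point): Top of the raised lip, mid-width, at its pocket-side edge (x 0, z 36 in the press frame; same axes): 6 above the apron, flat from x -6 to 0, with a straight ramp up from the apron from x -15 to -6.
- pocket (a point): Middle of the pocket's floor (x 65, z 20 in the press frame; same axes). The pocket runs x 0 to 130, y +-37, floor 16 below the lip; its cheeks (22 thick) and end stop reach z 50.
- beam (a point): Middle of the lower edge, on the apron side, of the first cross-beam (x -8, z 96 in the press frame; same axes). The beam covers x -8 to 37, y +-100, z 96 to 156. A round foot (radius 20, centre x 15) hangs under it to z 82; a screw with a T-bar stands above to z 200. The beam leaves no room for an upright gripper at the lip: lean it back.
- beam2 (a point): The same point of the second cross-beam (x 93, z 96 in the press frame): it covers x 93 to 138 and is otherwise like the first.
- pad: Loose flat plywood pad, 120 (its x) by 66 (its y) by 20 (z) mm, about 0.16 kg, lying flat on the bench to the right of the press. Origin: centre of its underside. It fits the pocket lengthwise, its x along the press x (either way round).
- offcut: Loose pale softwood offcut, 130 (its x) by 28 (y) by 40 (z) mm, about 0.09 kg, lying on the press apron roughly along the loading direction. Origin: centre of its underside.
- tray: Fixed empty plastic open scrap tray on the bench left of the press, 200 (its x) by 120 (its y) mm outside, walls 5 thick and 40 high, floor 5 thick. Origin: centre of its underside.
- strip: Bystander: longer, narrower plywood strip, 160 (x) by 44 (y) by 20 mm. It may lie on either of the two places where the pad may lie. Origin: centre of its underside.
- glue: Bystander: white glue bottle, radius 32, 190 high. Origin: centre of its underside.
- jar: Bystander: glass jar, radius 34, 85 high. Origin: centre of its underside.
- can: Bystander: bare steel can, radius 38, 110 high. Origin: centre of its underside.
- tin: Bystander: tin with paper wrap, radius 45, 100 high. Origin: centre of its underside.
- sander: Bystander: cork sanding block, 110 (x) by 60 (y) by 42 mm. Origin: centre of its underside.
- hammer: Bystander: hammer, 280 long, lying along its x with the handle towards -x, under 50 mm high. Origin: near its middle, on the bench.

How it is judged:
By the outcome, as a careful person would: the job done as asked, in the order asked, and still so for the second after the job is handed in, with the robot touching nothing.
It also fails if it takes over 72 s, if anything falls off the work surface, if the arm or the gripper's body presses on something with over 40 N, if the wrist force passes 120 N, or if a joint passes its speed limit or range.

### The arm

A 7-joint arm with a two-finger parallel gripper is mounted at the origin on the work surface. World frame = base frame: x ahead of the robot, y to its left, z up, the work surface at z = 0. Lengths are in m, angles in rad, forces in N, time in s.
With the tool pointing down it reaches from about 0.4 to 0.85 m from the base axis. Payload 10.4 kg.
Tool frame: the origin (TCP) lies on the centre line of the jaws, within the pads' length; the fingertips stand 22 mm ahead of it and the grasp point (between the pads) lies 3 mm ahead of it; z points along the fingers, y is the direction in which the jaws open and shut (so a half turn about z gives the same grasp; the last joint's range is limited). The gripper opens to 85 mm and grips with 20 to 120 N. Pads are 22 mm wide; open, the fingers measure 114 mm over their backs; the gripper's body (76 mm by 85 mm) begins 54 mm behind the grasp point. The pads swing forward as they close: fully open they stand 13 mm farther back than shut.
Start: joints at [1.203, 0.332, -0.065, 1.46, 0.022, 1.35, -0.088], TCP at [0.211, -0.588, 0.253] pointing down, gripper open.
Joint ranges: [-2.6, 2.6], [-0.5, 2.12], [-1.47, 1.34], [0.16, 2.42], [-1.27, 4.41], [0.06, 2.06], [-2.6, 2.6]. Speed limits (rad/s): [2.22, 2.22, 2.79, 2.79, 3.14, 3.14, 3.14].

### API

Orientations are given as a unit quaternion [x, y, z, w].
In Python, from workcell import manip gives the robot as it stands. The module is installed in compiled form; this text tells all that it offers.
- The arm moves only by the shell command python3 -m crank 'ROWS' [FORCE]. ROWS is JSON, a list of rows, each a list of 3 entries, a list of its own where there are three numbers: the opening, from -1 (shut) to 1 (fully open), then the shift along the tool's x, y, z normalised to -1 to 1, where 1 is 80 mm, then the turn, a rotation vector about the tool's x, y, z normalised to -1 to 1, where 1 is pi/4 rad. In form: [[jaw, [tx, ty, tz], [ax, ay, az]], ...]. A call has exactly 5 rows; each row shifts and turns the commanded pose from where the row before left it, along the tool's axes as they then stand; what a row does not reach is not made up. A row lasts 1/10 s, in which the tool goes at most 50 mm and 8.59 degrees, less where a joint would pass 70% of its speed; a pose out of reach is approached as far as the arm can. A call with a number of a shift or a turn outside -1 to 1 is refused whole. A call with a gripper value outside its range is refused whole. The fingers move at their own pace and stop on an object; FORCE is the grip in N (left out, the last holds). Time passes only in rows, so rows that do not move let the fingers close, or fill a call up. It gives the time, the measured TCP pose, the force and the opening at its end, in the units of the state.
- manip.get_obs(): the state, without advancing time (a new reading comes with each control period).
- manip.camera(name): name is "scene" or "top" or "wrist"; returns the picture (420x560x3 uint8, blue, green, red); there is no depth.
- manip.camera_info(name): a dict with "K" (3x3 intrinsics, pixels), "camera_from_world" (4x4, takes a point from world to camera coordinates); the wrist camera has in their place "mount" (4x4, takes a point from camera to tool coordinates, whose origin is the TCP and whose axes are the flange's). Camera axes: x right, y down, z forward; pixel columns grow to the right and rows downward; lengths in m; the calibration is good to about 2 mm. A picture is of the moment at which its call begins: read the wrist's pose just before it. camera_info takes no time and is no camera call.
- manip.hand_in(): hands the job in, once; it reports no verdict.
The state is a dict: "clock": time; "joint_pos": joint angles; "joint_velocities": joint speeds; "tau": joint torques, N m; "position": TCP position; "ee_rot": TCP orientation; "ft_force": force on the tool from outside, world axes, zero at the start; "torque": the same for the moment, N m; "grip_width": opening from 0.0 (shut) to 1.0 (fully open).
Only numpy, scipy, OpenCV 4.12 (cv2) and the standard library are available. Lean on these libraries where they do the work, as an engineer would, in place of code of your own. Each camera call takes 0.05 s, during which the arm holds its last target.

## Working session

There is one attempt and no reset: what is moved stays moved. The work goes in short steps, Python scripts to look and compute and a shell command to move; the robot and the scene stay as the last step left them, time stands still between calls to the robot, and variables do not carry over. Pictures are saved under pics/ and viewed, and the job is handed in when it is done.

```bash
mkdir -p pics; ls; python3 - <<'E'
from workcell import manip
import cv2
o=manip.get_obs();print(o)
for n in ("scene","top","wrist"):
    cv2.imwrite(f"pics/{n}0.png",manip.camera(n)); i=manip.camera_info(n); print(n,{k:(v.round(4).tolist() if hasattr(v,'round') else v) for k,v in i.items()})
E
```

```text
pics
{'clock': 0.0, 'joint_pos': array([ 1.20342263,  0.33286264, -0.06467874,  1.460936  ,  0.02164161,
        1.34988558, -0.08848088]), 'joint_velocities': array([ 3.62834470e-05, -5.15091062e-04, -1.68000969e-03,  1.04940351e-03,
       -3.43299116e-04,  3.07824030e-04,  1.04687034e-03]), 'tau': array([ 2.57120575e-06, -6.25458169e+01,  4.93132859e-02, -3.91609740e+01,
        1.61663879e-02,  9.99065232e-03,  3.20041060e-07]), 'position': array([ 0.21109886, -0.58791344,  0.25252416]), 'ee_rot': array([ 9.85175416e-01,  1.71548574e-01, -1.74321632e-04, -6.75538142e-04]), 'ft_force': array([-0.19955029, -1.33508925,  0.21213629]), 'torque': array([-0.04524219, -0.02737685,  0.01398657]), 'grip_width': 1.0006433199315106}
scene {'K': [[419.8643, 0.0, 281.8867], [0.0, 419.8643, 205.2752], [0.0, 0.0, 1.0]], 'camera_from_world': [[-0.8802, 0.4742, 0.0176, 0.5032], [0.2693, 0.5297, -0.8043, -0.0481], [-0.3907, -0.7032, -0.5939, 1.498], [0.0, 0.0, 0.0, 1.0]]}
top {'K': [[450.5094, 0.0, 280.2735], [0.0, 450.5094, 211.5757], [0.0, 0.0, 1.0]], 'camera_from_world': [[0.0222, -0.9997, 0.0036, -0.0385], [-0.996, -0.0225, -0.086, 0.5465], [0.0861, -0.0016, -0.9963, 1.4309], [0.0, 0.0, 0.0, 1.0]]}
wrist {'K': [[299.7731, 0.0, 280.9326], [0.0, 299.7731, 206.5097], [0.0, 0.0, 1.0]], 'mount': [[-0.0001, -0.9467, -0.3222, 0.0819], [1.0, -0.0003, 0.0008, -0.0004], [-0.0008, -0.3222, 0.9467, -0.1202], [0.0, 0.0, 0.0, 1.0]]}
```

View pics/scene0.png

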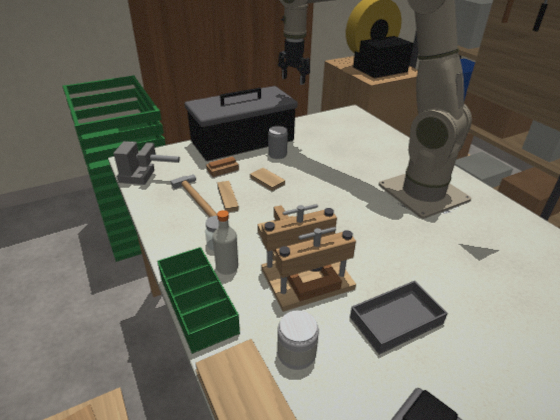

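View pics/top0.png

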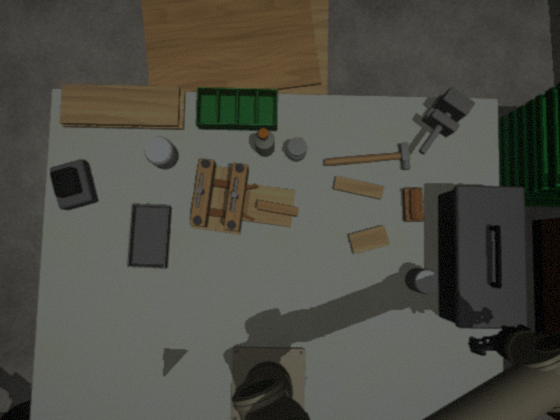

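View pics/wrist0.png

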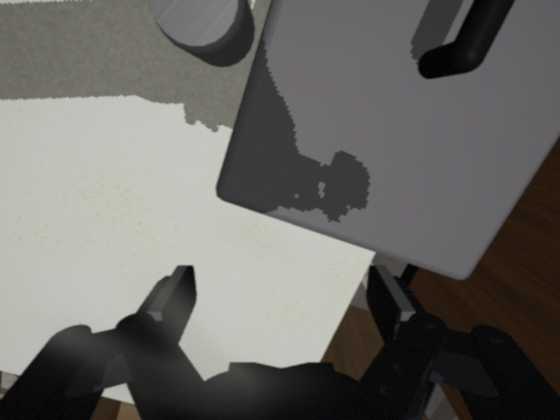

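```bash
cat > h.py <<'E'
from workcell import manip
import numpy as np, cv2
from scipy.spatial.transform import Rotation as R
def cam(n,obs=None):
    i=manip.camera_info(n); K=np.array(i["K"])
    if n=="wrist":
        o=obs or manip.get_obs(); T=np.eye(4); T[:3,:3]=R.from_quat(o["ee_rot"]).as_matrix(); T[:3,3]=o["position"]
        return K,np.linalg.inv(T@np.array(i["mount"]))
    return K,np.array(i["camera_from_world"])
def ray(KC,uv):
    K,C=KC; d=C[:3,:3].T@np.linalg.inv(K)@np.array([uv[0],uv[1],1.]); return -C[:3,:3].T@C[:3,3],d
def onplane(KC,uv,z):
    o,d=ray(KC,uv); return o+d*(z-o[2])/d[2]
def two(A,ua,B,ub):
    o1,d1=ray(A,ua);o2,d2=ray(B,ub)
    s=np.linalg.lstsq(np.c_[d1,-d2],o2-o1,rcond=None)[0]
    p,q=o1+s[0]*d1,o2+s[1]*d2; return (p+q)/2,np.linalg.norm(p-q)
def proj(KC,p):
    K,C=KC; q=K@(C[:3,:3]@np.array(p)+C[:3,3]); return q[:2]/q[2]
E
python3 - <<'E'
import cv2
t=cv2.imread("pics/top0.png");s=cv2.imread("pics/scene0.png")
c=t[140:270,180:340];cv2.imwrite("pics/t_a.png",cv2.convertScaleAbs(cv2.resize(c,None,fx=4.5,fy=4.5,interpolation=3),alpha=1.6))
c=t[160:270,300:440];cv2.imwrite("pics/t_b.png",cv2.convertScaleAbs(cv2.resize(c,None,fx=5,fy=5,interpolation=3),alpha=1.6))
c=s[150:330,220:400];cv2.imwrite("pics/s_a.png",cv2.resize(c,None,fx=3.3,fy=3.3,interpolation=3))
E
```

```text
(no output)
```

View pics/t_a.png

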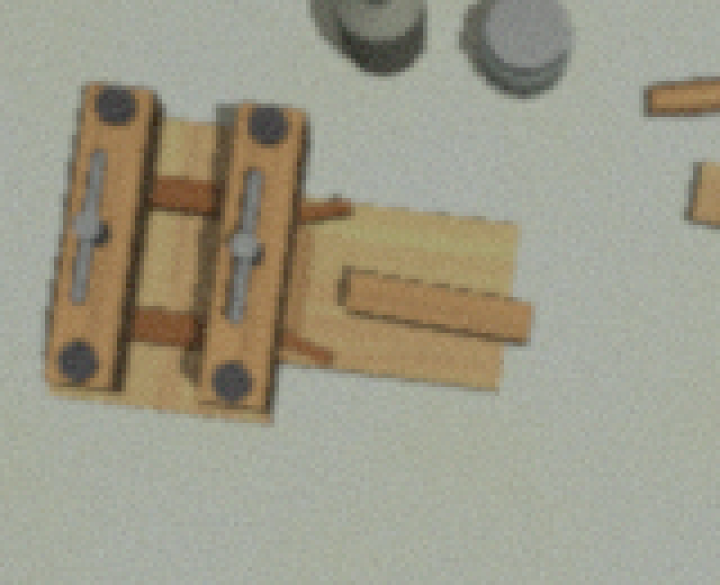

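View pics/t_b.png

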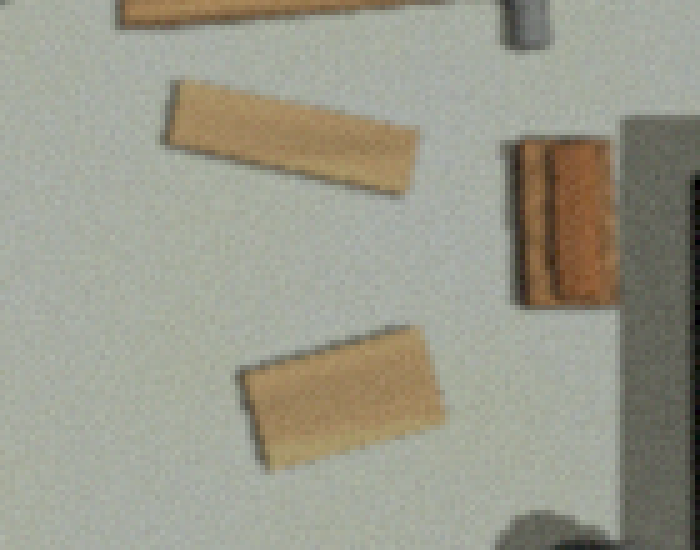

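View pics/s_a.png

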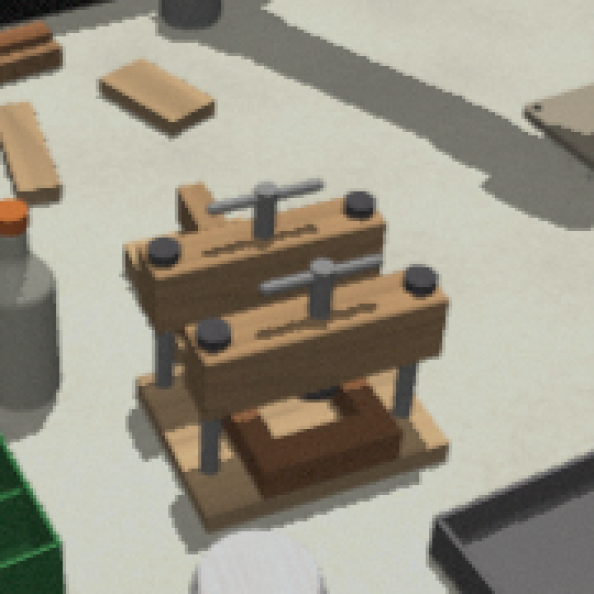

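```bash
python3 - <<'E'
from h import *
T=cam("top")
a=lambda u,v:(180+u/4.5-.4,140+v/4.5-.4)
b=lambda u,v:(300+u/5-.4,160+v/5-.4)
P=lambda n,uv,z:print(n,onplane(T,uv,z).round(4))
for n,c in dict(o1=(345,268),o2=(533,300),o3=(528,343),o4=(343,306)).items():P(n,a(*c),.07)
for n,c in dict(apL=(520,224),apR=(499,389)).items():P(n,a(*c),.03)
for n,c in dict(b1n=(84,83),b1f=(160,92),b2n=(232,103),b2f=(308,110),e1=(270,412),e2=(122,390)).items():P(n,a(*c),.156)
for n,c in dict(gL=(350,203),gR=(333,360)).items():P(n,a(*c),.05)
for n,c in dict(p1=(247,373),p2=(422,327),p3=(446,422),p4=(271,470)).items():P(n,b(*c),.02)
for n,c in dict(s1=(180,80),s2=(418,128),s3=(407,194),s4=(172,146)).items():P(n,b(*c),.02)
t=cv2.imread("pics/top0.png")
for n,c in dict(t1=(133,205),t2=(171,205),t3=(168,268),t4=(130,267)).items():P(n,c,.04)
E
```

```text
o1 [0.5806 0.0499 0.07  ]
o2 [ 0.5611 -0.0814  0.07  ]
o3 [ 0.5311 -0.0785  0.07  ]
o4 [0.554  0.0506 0.07  ]
apL [ 0.6197 -0.0727  0.03  ]
apR [ 0.5009 -0.06    0.03  ]
b1n [0.6894 0.2204 0.156 ]
b1f [0.6846 0.1702 0.156 ]
b2n [0.6783 0.1226 0.156 ]
b2f [0.6748 0.0725 0.156 ]
e1 [0.4757 0.0915 0.156 ]
e2 [0.4878 0.188  0.156 ]
gL [0.6292 0.0486 0.05  ]
gR [0.5176 0.0576 0.05  ]
p1 [ 0.4793 -0.2494  0.02  ]
p2 [ 0.5116 -0.3623  0.02  ]
p3 [ 0.4507 -0.3779  0.02  ]
p4 [ 0.4174 -0.2654  0.02  ]
s1 [ 0.6693 -0.204   0.02  ]
s2 [ 0.6413 -0.3594  0.02  ]
s3 [ 0.5979 -0.3523  0.02  ]
s4 [ 0.6258 -0.1993  0.02  ]
t1 [0.5563 0.4443 0.04  ]
t2 [0.559  0.3231 0.04  ]
t3 [0.3592 0.324  0.04  ]
t4 [0.3597 0.4439 0.04  ]
```

```bash
cat > plan.py <<'E'
import sys,json
from h import *
# plan.py x y z  yawdeg(lab: direction of tool y, tool down)  lean_deg [nrows]
def Rt(yaw,lean=0):
    y=np.array([np.cos(yaw),np.sin(yaw),0]);z=np.array([0,0,-1.]);x=np.cross(y,z)
    M=np.c_[x,y,z]
    return M@R.from_rotvec([0,np.radians(lean),0]).as_matrix()
def plan(p,M,n=None,p0=None,M0=None):
    o=manip.get_obs()
    p0=o["position"] if p0 is None else p0
    M0=R.from_quat(o["ee_rot"]).as_matrix() if M0 is None else M0
    d=np.array(p)-p0; rv=R.from_matrix(M0.T@M).as_rotvec()
    need=max(np.linalg.norm(d)/.05,np.degrees(np.linalg.norm(rv))/8.5)
    print("d",d.round(4),"turn deg",np.degrees(rv).round(1),"rows needed",round(need,2))
    n=n or int(np.ceil(need))
    out=[]
    for k in range(n):
        Mk=M0@R.from_rotvec(rv*k/n).as_matrix()
        out.append([(Mk.T@d/n/.08).round(3).tolist(),(rv/n/(np.pi/4)).round(3).tolist()])
    for r in out: print(json.dumps(r))
if __name__=="__main__":
    a=[float(v) for v in sys.argv[1:]]
    plan(a[:3],Rt(np.radians(a[3]),a[4]if len(a)>4 else 0),int(a[5]) if len(a)>5 else None)
E
python3 plan.py 0.555 -0.06 0.33 -8 0 15
```

```text
d [0.3438 0.528  0.0773] turn deg [ -0.1  -0.  -62.2] rows needed 12.7
[[0.418, -0.317, -0.064], [-0.0, -0.0, -0.092]]
[[0.44, -0.286, -0.064], [-0.0, -0.0, -0.092]]
[[0.46, -0.254, -0.064], [-0.0, -0.0, -0.092]]
[[0.477, -0.22, -0.064], [-0.0, -0.0, -0.092]]
[[0.492, -0.185, -0.064], [-0.0, -0.0, -0.092]]
[[0.504, -0.148, -0.064], [-0.0, -0.0, -0.092]]
[[0.513, -0.112, -0.064], [-0.0, -0.0, -0.092]]
[[0.52, -0.074, -0.064], [-0.0, -0.0, -0.092]]
[[0.524, -0.036, -0.064], [-0.0, -0.0, -0.092]]
[[0.525, 0.002, -0.064], [-0.0, -0.0, -0.092]]
[[0.524, 0.04, -0.064], [-0.0, -0.0, -0.092]]
[[0.519, 0.077, -0.064], [-0.0, -0.0, -0.092]]
[[0.512, 0.115, -0.064], [-0.0, -0.0, -0.092]]
[[0.503, 0.152, -0.064], [-0.0, -0.0, -0.092]]
[[0.49, 0.188, -0.064], [-0.0, -0.0, -0.092]]
```

```bash
python3 -m crank '[[1,[0.41,-0.32,-0.2],[0,0,-0.092]],[1,[0.44,-0.29,-0.2],[0,0,-0.092]],[1,[0.46,-0.25,-0.2],[0,0,-0.092]],[1,[0.48,-0.22,-0.2],[0,0,-0.092]],[1,[0.49,-0.185,-0.16],[0,0,-0.092]]]'
python3 -m crank '[[1,[0.5,-0.15,0],[0,0,-0.092]],[1,[0.51,-0.11,0],[0,0,-0.092]],[1,[0.52,-0.075,0],[0,0,-0.092]],[1,[0.52,-0.035,0],[0,0,-0.092]],[1,[0.52,0,0],[0,0,-0.092]]]'
python3 -m crank '[[1,[0.52,0.04,0],[0,0,-0.092]],[1,[0.52,0.08,0],[0,0,-0.092]],[1,[0.51,0.115,0],[0,0,-0.092]],[1,[0.5,0.15,0],[0,0,-0.092]],[1,[0.49,0.19,0],[0,0,-0.092]]]'
python3 - <<'E'
from h import *
o=manip.get_obs();cv2.imwrite("pics/w1.png",manip.camera("wrist"));cv2.imwrite("pics/w1b.png",cv2.resize(cv2.imread("pics/w1.png"),(784,588),interpolation=3))
np.save("w1.npy",np.r_[o["position"],o["ee_rot"]]);print(o["joint_pos"].round(3))
E
```

```text
clock: 0.65
position: [0.3261, -0.4106, 0.331]
ee_rot: [0.938, 0.347, 0.0, 0.0]
ft_force: [0.4, -0.2, 1.0]
grip_width: 1.002
clock: 1.15
position: [0.4398, -0.2356, 0.3301]
ee_rot: [0.86, 0.51, -0.0, 0.0]
ft_force: [1.2, -0.9, -0.4]
grip_width: 1.003
clock: 1.65
position: [0.5549, -0.0607, 0.3301]
ee_rot: [0.755, 0.656, -0.0, 0.0]
ft_force: [1.6, -0.1, -0.4]
grip_width: 0.998
[ 0.563  0.207 -0.625  1.491  0.121  1.483 -0.203]
```

View pics/w1b.png

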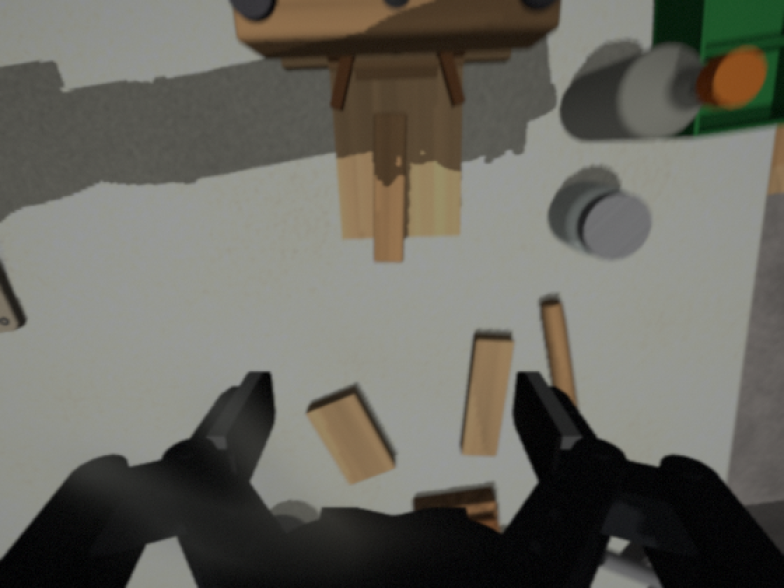

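```bash
python3 - <<'E'
from h import *
v=np.load("w1.npy");W=cam("wrist",dict(position=v[:3],ee_rot=v[3:]));T=cam("top")
a=lambda u,v:(180+u/4.5-.4,140+v/4.5-.4)
b=lambda u,v:(300+u/5-.4,160+v/5-.4)
w=lambda u,v:(u/1.4-.15,v/1.4-.15)
D=dict(o_nL=(a(533,300),w(403,261),.07),o_nR=(a(528,343),w(374,261),.07),o_fL=(a(345,268),w(406,113),.07),o_fR=(a(343,306),w(374,113),.07),
apL=(a(520,224),w(461,235),.03),apR=(a(499,389),w(342,238),.03),gL=(a(350,203),w(463,103),.05),gR=(a(333,360),w(333,107),.05),
p1=(b(247,373),w(356,388),.02),p2=(b(422,327),w(395,466),.02),p3=(b(446,422),w(350,483),.02),p4=(b(271,470),w(309,410),.02))
for k,(t,u,z) in D.items():
    p,e=two(T,t,W,u); print(k,p.round(4),round(e,4),"W@z",onplane(W,u,z)[:2].round(4),"T@z",onplane(T,t,z)[:2].round(4))
E
```

```text
o_nL [ 0.5606 -0.0811  0.0692] 0.0013 W@z [ 0.56   -0.0806] T@z [ 0.5611 -0.0814]
o_nR [ 0.5321 -0.079   0.0606] 0.0007 W@z [ 0.5332 -0.0768] T@z [ 0.5311 -0.0785]
o_fL [0.5795 0.0475 0.0766] 0.0041 W@z [0.5794 0.0459] T@z [0.5806 0.0499]
o_fR [0.5532 0.0497 0.0773] 0.001 W@z [0.5529 0.0497] T@z [0.554  0.0506]
apL [ 0.6206 -0.0727  0.029 ] 0.0016 W@z [ 0.6213 -0.0725] T@z [ 0.6197 -0.0727]
apR [ 0.5009 -0.0598  0.0259] 0.0007 W@z [ 0.5013 -0.0588] T@z [ 0.5009 -0.06  ]
gL [0.6247 0.0465 0.0836] 0.0012 W@z [0.6306 0.0483] T@z [0.6292 0.0486]
gR [0.5176 0.0589 0.055 ] 0.0032 W@z [0.5173 0.061 ] T@z [0.5176 0.0576]
p1 [ 0.4801 -0.2528 -0.0019] 0.0002 W@z [ 0.4841 -0.2394] T@z [ 0.4793 -0.2494]
p2 [ 0.5126 -0.3641  0.013 ] 0.0012 W@z [ 0.514  -0.3581] T@z [ 0.5116 -0.3623]
p3 [ 0.4515 -0.3789  0.0172] 0.0016 W@z [ 0.4529 -0.3767] T@z [ 0.4507 -0.3779]
p4 [ 0.4184 -0.268   0.0089] 0.0026 W@z [ 0.4231 -0.2615] T@z [ 0.4174 -0.2654]
```

```bash
python3 plan.py 0.5565 -0.0155 0.058 -8.9 0 8
```

```text
d [-0.0005  0.0379 -0.2717] turn deg [ 0.  -0.2  1.6] rows needed 5.49
[[0.057, -0.008, 0.425], [0.0, -0.001, 0.004]]
[[0.057, -0.009, 0.425], [0.0, -0.001, 0.004]]
[[0.057, -0.009, 0.425], [0.0, -0.001, 0.004]]
[[0.058, -0.009, 0.425], [0.0, -0.001, 0.004]]
[[0.058, -0.009, 0.425], [0.0, -0.001, 0.004]]
[[0.058, -0.009, 0.425], [0.0, -0.001, 0.004]]
[[0.058, -0.01, 0.425], [0.0, -0.001, 0.004]]
[[0.058, -0.01, 0.425], [0.0, -0.001, 0.004]]
```

```bash
python3 -m crank '[[1,[0.09,-0.01,0.5],[0,0,0.007]],[1,[0.09,-0.015,0.5],[0,0,0.007]],[1,[0.09,-0.015,0.5],[0,0,0.007]],[1,[0.09,-0.015,0.5],[0,0,0.007]],[1,[0.1,-0.015,0.5],[0,0,0.007]]]'
python3 -m crank '[[1,[0,0,0.4],[0,0,0]],[1,[0,0,0.3],[0,0,0]],[1,[0,0,0.2],[0,0,0]],[1,[0,0,0],[0,0,0]],[1,[0,0,0],[0,0,0]]]'
python3 plan.py 0.5565 -0.0155 0.058 -8.9 0 1
```

```text
clock: 2.2
position: [0.5541, -0.0249, 0.1285]
ee_rot: [0.765, 0.644, -0.0, 0.0]
ft_force: [-0.5, -0.1, -0.1]
grip_width: 1.001
clock: 2.7
position: [0.5549, -0.0249, 0.0589]
ee_rot: [0.764, 0.645, 0.0, 0.0]
ft_force: [0.6, -0.7, 0.5]
grip_width: 1.002
d [ 0.0016  0.0094 -0.0009] turn deg [ 0.  -0.  -0.8] rows needed 0.19
[[0.119, 0.0, 0.011], [0.001, -0.0, -0.018]]
```

```bash
python3 -m crank '[[1,[0.12,0,0],[0,0,-0.018]],[-1,[0,0,0],[0,0,0]],[-1,[0,0,0],[0,0,0]],[-1,[0,0,0],[0,0,0]],[-1,[0,0,0],[0,0,0]]]' 40
python3 -m crank '[[-1,[0,0,0],[0,0,0]],[-1,[0,0,0],[0,0,0]],[-1,[0,0,-0.1],[0,0,0]],[-1,[0,0,-0.3],[0,0,0]],[-1,[0,0,-0.5],[0,0,0]]]'
```

```text
clock: 3.2
position: [0.5561, -0.0157, 0.0583]
ee_rot: [0.76, 0.65, 0.0, 0.0]
ft_force: [4.9, -0.3, -1.2]
grip_width: 0.331
clock: 3.7
position: [0.5543, -0.0155, 0.129]
ee_rot: [0.76, 0.65, -0.002, -0.002]
ft_force: [0.1, -0.6, -0.4]
grip_width: 0.314
```

```bash
python3 -m crank '[[-1,[0,0,-0.5],[0,0,0.19]],[-1,[0,0,-0.6],[0,0,0.19]],[-1,[0,0,-0.6],[0,0,0.19]],[-1,[0,0,-0.5],[0,0,0.19]],[-1,[0,0,-0.2],[0,0,0.19]]]'
python3 plan.py 0.459 0.384 0.31 90 0 15; python3 -c "
from h import *;print(manip.get_obs()['joint_pos'])"
```

```text
clock: 4.2
position: [0.5568, -0.015, 0.327]
ee_rot: [0.945, 0.326, 0.003, 0.001]
ft_force: [-0.0, 0.3, -1.3]
grip_width: 0.32
d [-0.0978  0.399  -0.017 ] turn deg [   0.4    0.2 -142. ] rows needed 16.7
[[0.141, -0.312, 0.014], [0.001, 0.0, -0.21]]
[[0.19, -0.285, 0.014], [0.001, 0.0, -0.21]]
[[0.234, -0.25, 0.014], [0.001, 0.0, -0.21]]
[[0.272, -0.208, 0.014], [0.001, 0.0, -0.21]]
[[0.303, -0.16, 0.014], [0.001, 0.0, -0.21]]
[[0.325, -0.108, 0.014], [0.001, 0.0, -0.21]]
[[0.338, -0.053, 0.014], [0.001, 0.0, -0.21]]
[[0.342, 0.003, 0.014], [0.001, 0.0, -0.21]]
[[0.337, 0.059, 0.015], [0.001, 0.0, -0.21]]
[[0.323, 0.114, 0.015], [0.001, 0.0, -0.21]]
[[0.3, 0.165, 0.015], [0.001, 0.0, -0.21]]
[[0.268, 0.212, 0.015], [0.001, 0.0, -0.21]]
[[0.23, 0.254, 0.014], [0.001, 0.0, -0.21]]
[[0.185, 0.288, 0.014], [0.001, 0.0, -0.21]]
[[0.135, 0.315, 0.014], [0.001, 0.0, -0.21]]
[ 0.42676879  0.19128902 -0.55631981  1.50671449  0.10222128  1.46680052
 -1.038759  ]
```

```bash
python3 plan.py 0.459 0.384 0.31 90 0 20
```

```text
d [-0.0978  0.399  -0.017 ] turn deg [   0.4    0.2 -142. ] rows needed 16.7
[[0.105, -0.234, 0.01], [0.0, 0.0, -0.158]]
[[0.134, -0.219, 0.01], [0.0, 0.0, -0.158]]
[[0.16, -0.201, 0.01], [0.0, 0.0, -0.158]]
[[0.183, -0.18, 0.01], [0.0, 0.0, -0.158]]
[[0.204, -0.156, 0.011], [0.0, 0.0, -0.158]]
[[0.222, -0.129, 0.011], [0.0, 0.0, -0.158]]
[[0.236, -0.101, 0.011], [0.0, 0.0, -0.158]]
[[0.247, -0.071, 0.011], [0.0, 0.0, -0.158]]
[[0.254, -0.04, 0.011], [0.0, 0.0, -0.158]]
[[0.257, -0.008, 0.011], [0.0, 0.0, -0.158]]
[[0.256, 0.023, 0.011], [0.0, 0.0, -0.158]]
[[0.251, 0.055, 0.011], [0.0, 0.0, -0.158]]
[[0.242, 0.085, 0.011], [0.0, 0.0, -0.158]]
[[0.23, 0.115, 0.011], [0.0, 0.0, -0.158]]
[[0.214, 0.142, 0.011], [0.0, 0.0, -0.158]]
[[0.195, 0.168, 0.011], [0.0, 0.0, -0.158]]
[[0.172, 0.19, 0.011], [0.0, 0.0, -0.158]]
[[0.148, 0.21, 0.011], [0.0, 0.0, -0.158]]
[[0.12, 0.227, 0.011], [0.0, 0.0, -0.158]]
[[0.091, 0.24, 0.011], [0.0, 0.0, -0.158]]
```

```bash
python3 -m crank '[[-1,[0.105,-0.235,0],[0,0,-0.158]],[-1,[0.135,-0.22,0],[0,0,-0.158]],[-1,[0.16,-0.2,0],[0,0,-0.158]],[-1,[0.185,-0.18,0],[0,0,-0.158]],[-1,[0.205,-0.155,0],[0,0,-0.158]]]'
python3 -m crank '[[-1,[0.22,-0.13,0],[0,0,-0.158]],[-1,[0.235,-0.1,0],[0,0,-0.158]],[-1,[0.245,-0.07,0],[0,0,-0.158]],[-1,[0.255,-0.04,0],[0,0,-0.158]],[-1,[0.255,-0.01,0],[0,0,-0.158]]]'
python3 -m crank '[[-1,[0.255,0.025,0],[0,0,-0.158]],[-1,[0.25,0.055,0],[0,0,-0.158]],[-1,[0.24,0.085,0],[0,0,-0.158]],[-1,[0.23,0.115,0],[0,0,-0.158]],[-1,[0.215,0.14,0],[0,0,-0.158]]]'
python3 -m crank '[[-1,[0.195,0.17,0],[0,0,-0.158]],[-1,[0.17,0.19,0],[0,0,-0.158]],[-1,[0.15,0.21,0],[0,0,-0.158]],[-1,[0.12,0.225,0],[0,0,-0.158]],[-1,[0.09,0.24,0],[0,0,-0.158]]]'
python3 - <<'E'
from h import *
o=manip.get_obs();cv2.imwrite("pics/w2.png",manip.camera("wrist"));print(o["position"],o["joint_pos"].round(2))
np.save("w2.npy",np.r_[o["position"],o["ee_rot"]])
E
python3 plan.py 0.459 0.384 0.045 90 0 8
```

```text
clock: 4.7
position: [0.5306, 0.0854, 0.3224]
ee_rot: [0.798, 0.603, -0.0, 0.0]
ft_force: [-0.2, 0.7, -1.1]
grip_width: 0.326
clock: 5.2
position: [0.5054, 0.1845, 0.3224]
ee_rot: [0.575, 0.818, -0.0, 0.0]
ft_force: [0.7, -0.3, -0.4]
grip_width: 0.321
clock: 5.7
position: [0.4802, 0.2836, 0.3223]
ee_rot: [0.298, 0.954, -0.0, 0.0]
ft_force: [0.1, 0.6, -0.9]
grip_width: 0.319
clock: 6.2
position: [0.4552, 0.383, 0.3223]
ee_rot: [-0.007, 1.0, -0.0, -0.0]
ft_force: [1.1, 0.2, -1.5]
grip_width: 0.318
[0.45519486 0.38295382 0.32228932] [ 0.    0.41 -1.05  1.39  0.35  1.54  0.57]
d [ 0.0058 -0.002  -0.2771] turn deg [ 0.1 -0.1  1.5] rows needed 5.54
[[-0.009, -0.004, 0.433], [0.0, -0.0, 0.004]]
[[-0.009, -0.004, 0.433], [0.0, -0.0, 0.004]]
[[-0.009, -0.004, 0.433], [0.0, -0.0, 0.004]]
[[-0.009, -0.004, 0.433], [0.0, -0.0, 0.004]]
[[-0.009, -0.003, 0.433], [0.0, -0.0, 0.004]]
[[-0.009, -0.003, 0.433], [0.0, -0.0, 0.004]]
[[-0.009, -0.003, 0.433], [0.0, -0.0, 0.004]]
[[-0.009, -0.003, 0.433], [0.0, -0.0, 0.004]]
```

View pics/w2.png

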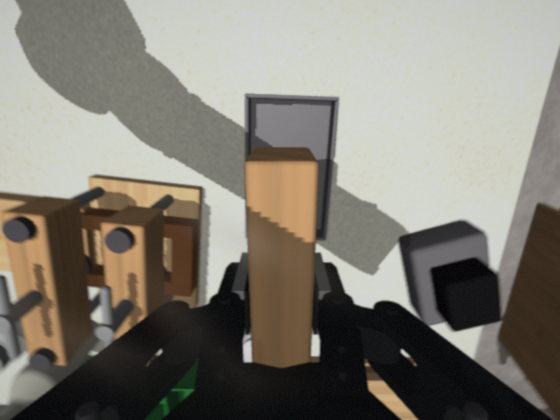

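```bash
python3 - <<'E'
from h import *
v=np.load("w2.npy");W=cam("wrist",dict(position=v[:3],ee_rot=v[3:]));T=cam("top")
for w,t in (((247,95),(168,268)),((338,98),(130,267))):
    p,e=two(T,t,W,w);print(p.round(4),e.round(4),onplane(W,w,.04).round(4))
E
python3 -m crank '[[-1,[-0.03,0,0.5],[0,0,0]],[-1,[-0.03,0,0.55],[0,0,0]],[-1,[0,0,0.55],[0,0,0]],[-1,[0,0,0.55],[0,0,0]],[-1,[0,0,0.5],[0,0,0]]]'
```

```text
[ 0.3583  0.3339 -0.0009] 0.0018 [0.3603 0.3384 0.04  ]
[ 0.359   0.4634 -0.0191] 0.0038 [0.3622 0.4532 0.04  ]
clock: 6.75
position: [0.4602, 0.3817, 0.1082]
ee_rot: [-0.004, 1.0, -0.0, -0.0]
ft_force: [0.4, 0.4, -0.6]
grip_width: 0.326
```

```bash
python3 -m crank '[[-1,[0,0.06,0.35],[0,0,0]],[-1,[0,0,0.3],[0,0,0]],[-1,[0,0,0.17],[0,0,0]],[-1,[0,0,0.06],[0,0,0]],[-1,[0,0,0],[0,0,0]]]'
```

```text
clock: 7.25
position: [0.4605, 0.3872, 0.04]
ee_rot: [-0.005, 1.0, -0.0, -0.0]
ft_force: [-0.0, -0.7, -0.5]
grip_width: 0.324
```

Lower the last few mm, and open part-way.

```bash
python3 -m crank '[[-1,[0,0,0.05],[0,0,0]],[-1,[0,0,0.02],[0,0,0]],[0.05,[0,0,0],[0,0,0]],[0.05,[0,0,0],[0,0,0]],[0.05,[0,0,0],[0,0,0]]]'
python3 -m crank '[[0.05,[0,0,-0.1],[0,0,0]],[0.05,[0,0,-0.3],[0,0,0]],[0.05,[0,0,-0.5],[0,0,0]],[0.05,[0,0,-0.6],[0,0,0]],[0.5,[0,0,-0.6],[0,0,0]]]'
python3 -m crank '[[1,[0,0,-0.6],[0,0,0]],[1,[0,0,-0.6],[0,0,0]],[1,[0,0,-0.5],[0,0,0]],[1,[0,0,0],[0,0,0]],[1,[0,0,0],[0,0,0]]]'
python3 - <<'E'
from h import *
cv2.imwrite("pics/w3.png",manip.camera("wrist"))
E
python3 plan.py 0.44 -0.25 0.34 16 0 17
```

```text
clock: 7.75
position: [0.4606, 0.3874, 0.0345]
ee_rot: [-0.005, 1.0, 0.0, 0.0]
ft_force: [0.1, -0.6, 0.2]
grip_width: 0.525
clock: 8.25
position: [0.4599, 0.3872, 0.2044]
ee_rot: [-0.005, 1.0, 0.0, -0.0]
ft_force: [0.5, 0.8, 0.9]
grip_width: 0.678
clock: 8.75
position: [0.4602, 0.3876, 0.3391]
ee_rot: [-0.005, 1.0, 0.0, 0.001]
ft_force: [0.0, 0.2, -0.9]
grip_width: 1.002
d [-0.0201 -0.6371  0.0022] turn deg [-0.   0.  74.6] rows needed 12.75
[[0.019, -0.468, -0.001], [-0.0, 0.0, 0.097]]
[[-0.017, -0.468, -0.001], [-0.0, 0.0, 0.097]]
[[-0.052, -0.466, -0.001], [-0.0, 0.0, 0.097]]
[[-0.088, -0.46, -0.001], [-0.0, 0.0, 0.097]]
[[-0.123, -0.452, -0.001], [-0.0, 0.0, 0.097]]
[[-0.157, -0.442, -0.001], [-0.0, 0.0, 0.097]]
[[-0.19, -0.428, -0.001], [-0.0, 0.0, 0.097]]
[[-0.222, -0.413, -0.001], [-0.0, 0.0, 0.097]]
[[-0.253, -0.394, -0.002], [-0.0, 0.0, 0.097]]
[[-0.283, -0.374, -0.002], [-0.0, 0.0, 0.097]]
[[-0.311, -0.351, -0.002], [-0.0, 0.0, 0.097]]
[[-0.336, -0.326, -0.002], [-0.0, 0.0, 0.097]]
[[-0.36, -0.3, -0.002], [-0.0, 0.0, 0.097]]
[[-0.382, -0.271, -0.002], [-0.0, 0.0, 0.097]]
[[-0.402, -0.241, -0.002], [-0.0, 0.0, 0.097]]
[[-0.419, -0.21, -0.002], [-0.0, 0.0, 0.097]]
[[-0.434, -0.177, -0.002], [-0.0, 0.0, 0.097]]
```

View pics/w3.png

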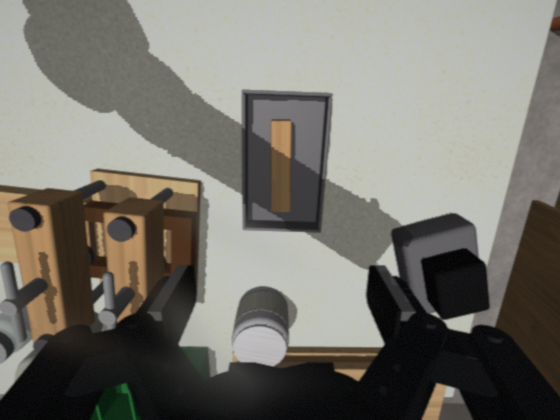

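```bash
python3 plan.py 0.476 -0.352 0.27 16 0 20
```

```text
d [ 0.0159 -0.7391 -0.0678] turn deg [-0.   0.  74.6] rows needed 14.85
[[-0.005, -0.462, 0.043], [-0.0, 0.0, 0.083]]
[[-0.035, -0.461, 0.043], [-0.0, 0.0, 0.083]]
[[-0.065, -0.457, 0.043], [-0.0, 0.0, 0.083]]
[[-0.095, -0.452, 0.043], [-0.0, 0.0, 0.083]]
[[-0.124, -0.445, 0.043], [-0.0, 0.0, 0.083]]
[[-0.153, -0.436, 0.043], [-0.0, 0.0, 0.083]]
[[-0.181, -0.425, 0.043], [-0.0, 0.0, 0.083]]
[[-0.208, -0.413, 0.043], [-0.0, 0.0, 0.083]]
[[-0.234, -0.398, 0.043], [-0.0, 0.0, 0.083]]
[[-0.26, -0.382, 0.042], [-0.0, 0.0, 0.083]]
[[-0.284, -0.364, 0.042], [-0.0, 0.0, 0.083]]
[[-0.307, -0.345, 0.042], [-0.0, 0.0, 0.083]]
[[-0.329, -0.324, 0.042], [-0.0, 0.0, 0.083]]
[[-0.349, -0.302, 0.042], [-0.0, 0.0, 0.083]]
[[-0.368, -0.279, 0.042], [-0.0, 0.0, 0.083]]
[[-0.386, -0.254, 0.042], [-0.0, 0.0, 0.083]]
[[-0.401, -0.229, 0.042], [-0.0, 0.0, 0.083]]
[[-0.415, -0.202, 0.042], [-0.0, 0.0, 0.083]]
[[-0.428, -0.175, 0.042], [-0.0, 0.0, 0.083]]
[[-0.438, -0.147, 0.042], [-0.0, 0.0, 0.083]]
```

```bash
python3 -m crank '[[1,[0,-0.46,0],[0,0,0.083]],[1,[-0.035,-0.46,0],[0,0,0.083]],[1,[-0.065,-0.457,0],[0,0,0.083]],[1,[-0.095,-0.45,0],[0,0,0.083]],[1,[-0.125,-0.445,0],[0,0,0.083]]]'
python3 -m crank '[[1,[-0.155,-0.435,0],[0,0,0.083]],[1,[-0.18,-0.425,0],[0,0,0.083]],[1,[-0.21,-0.415,0],[0,0,0.083]],[1,[-0.235,-0.4,0],[0,0,0.083]],[1,[-0.26,-0.38,0],[0,0,0.083]]]'
python3 -m crank '[[1,[-0.285,-0.365,0],[0,0,0.083]],[1,[-0.305,-0.345,0],[0,0,0.083]],[1,[-0.33,-0.325,0.1],[0,0,0.083]],[1,[-0.35,-0.3,0.1],[0,0,0.083]],[1,[-0.37,-0.28,0.1],[0,0,0.083]]]'
python3 -m crank '[[1,[-0.385,-0.255,0.15],[0,0,0.083]],[1,[-0.4,-0.23,0.15],[0,0,0.083]],[1,[-0.415,-0.2,0.15],[0,0,0.083]],[1,[-0.43,-0.175,0.1],[0,0,0.083]],[1,[-0.44,-0.15,0],[0,0,0.083]]]'
python3 -m crank '[[1,[0,0,0],[0,0,0]],[1,[0,0,0],[0,0,0]],[1,[0,0,0],[0,0,0]],[1,[0,0,0],[0,0,0]],[1,[0,0,0],[0,0,0]]]'
python3 - <<'E'
from h import *
o=manip.get_obs();cv2.imwrite("pics/w4.png",manip.camera("wrist"));print(o["position"],o["joint_pos"].round(2))
np.save("w4.npy",np.r_[o["position"],o["ee_rot"]])
E
```

```text
clock: 9.3
position: [0.4632, 0.2009, 0.3365]
ee_rot: [0.159, 0.987, -0.001, -0.001]
ft_force: [0.8, -0.2, -0.4]
grip_width: 0.999
clock: 9.8
position: [0.467, 0.016, 0.3368]
ee_rot: [0.317, 0.948, -0.0, -0.001]
ft_force: [1.1, 0.7, 0.3]
grip_width: 1.003
clock: 10.3
position: [0.4706, -0.1685, 0.3124]
ee_rot: [0.467, 0.884, -0.0, -0.001]
ft_force: [0.7, -0.4, 0.0]
grip_width: 1.004
clock: 10.8
position: [0.4735, -0.353, 0.267]
ee_rot: [0.604, 0.797, -0.0, -0.002]
ft_force: [1.2, 0.2, 0.6]
grip_width: 1.001
clock: 11.3
position: [0.4752, -0.3511, 0.2703]
ee_rot: [0.602, 0.798, -0.0, 0.0]
ft_force: [-0.6, 0.0, -0.0]
grip_width: 0.999
[ 0.47516566 -0.35105976  0.27029965] [ 0.96  0.29 -0.49  1.51  0.14  1.38  0.74]
```

View pics/w4.png

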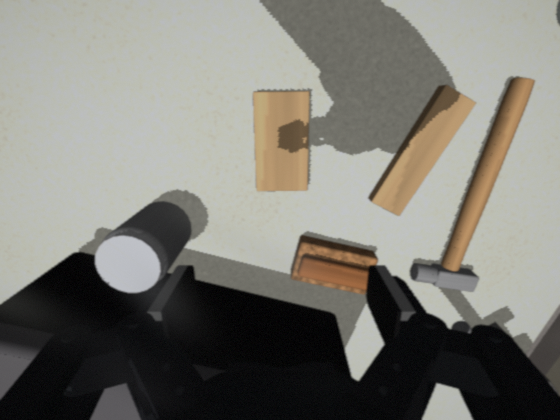

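```bash
python3 - <<'E'
from h import *
im=cv2.imread("pics/w4.png");hsv=cv2.cvtColor(im,cv2.COLOR_BGR2HSV)
m=((hsv[...,1]>70)&(hsv[...,0]<30)).astype(np.uint8)*255;m[:,:230]=0;m[:70]=0;m[210:]=0;m[:,330:]=0
m=cv2.morphologyEx(m,cv2.MORPH_CLOSE,np.ones((15,15)))
c=max(cv2.findContours(m,0,2)[0],key=cv2.contourArea);r=cv2.minAreaRect(c);print(r);bx=cv2.boxPoints(r)
ap=cv2.approxPolyDP(c,6,True)[:,0];print(ap.tolist())
v=np.load("w4.npy");W=cam("wrist",dict(position=v[:3],ee_rot=v[3:]));T=cam("top")
b=lambda u,v:(300+u/5-.4,160+v/5-.4)
for w,t in (((310,90),(247,373)),((307,191),(422,327)),((257,190),(446,422)),((254,91),(271,470))):
    p,e=two(T,b(*t),W,w);print(p.round(4),e.round(4),"W",onplane(W,w,.02).round(4),"W0",onplane(W,w,0).round(4))
E
python3 -c "
import cv2;i=cv2.imread('pics/w4.png')[70:210,230:330];cv2.imwrite('pics/w4c.png',cv2.resize(i,None,fx=4,fy=4,interpolation=3))"
```

```text
((281.5, 140.5), (99.0, 55.0), 90.0)
[[308, 91], [254, 92], [258, 190], [306, 189]]
[ 0.4787 -0.2479  0.0297] 0.0005 W [ 0.4792 -0.2472  0.02  ] W0 [ 0.4807 -0.2459  0.    ]
[ 0.511  -0.3609  0.0284] 0.0011 W [ 0.5123 -0.3635  0.02  ] W0 [ 0.5156 -0.3685  0.    ]
[ 0.4502 -0.3694  0.0551] 0.0004 W [ 0.4503 -0.3798  0.02  ] W0 [ 0.4502 -0.3857  0.    ]
[ 0.4173 -0.2659  0.0176] 0.0003 W [ 0.4174 -0.266   0.02  ] W0 [ 0.4155 -0.2657  0.    ]
```

View pics/w4c.png

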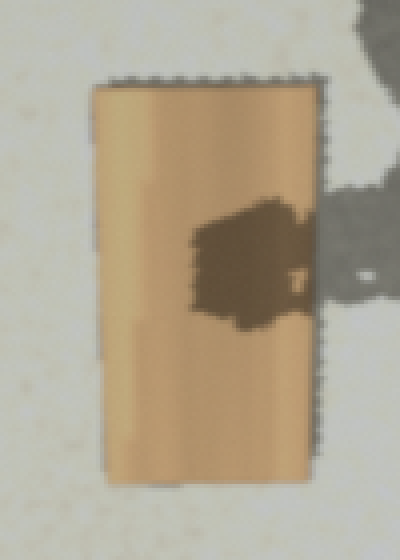

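```bash
python3 plan.py 0.4647 -0.3133 0.08 16.2 0 5
```

```text
d [-0.0104  0.038  -0.1903] turn deg [ 0.   0.  -0.3] rows needed 3.89
[[0.099, 0.001, 0.476], [0.0, 0.0, -0.001]]
[[0.099, 0.001, 0.476], [0.0, 0.0, -0.001]]
[[0.099, 0.001, 0.476], [0.0, 0.0, -0.001]]
[[0.099, 0.001, 0.476], [0.0, 0.0, -0.001]]
[[0.099, 0.001, 0.476], [0.0, 0.0, -0.001]]
```

```bash
python3 -m crank '[[1,[0.1,0,0.48],[0,0,0]],[1,[0.1,0,0.48],[0,0,0]],[1,[0.1,0,0.48],[0,0,0]],[1,[0.1,0,0.48],[0,0,0]],[1,[0.1,0,0.48],[0,0,0]]]'
python3 -m crank '[[1,[0,0,0.3],[0,0,0]],[1,[0,0,0.2],[0,0,0]],[1,[0,0,0.12],[0,0,0]],[1,[0,0,0],[0,0,0]],[1,[0,0,0],[0,0,0]]]'
python3 plan.py 0.4647 -0.3133 0.027 16.2 0 1
```

```text
clock: 11.85
position: [0.4639, -0.313, 0.0771]
ee_rot: [0.603, 0.798, -0.0, 0.0]
ft_force: [0.2, -0.3, -0.7]
grip_width: 0.999
clock: 12.35
position: [0.4647, -0.314, 0.0296]
ee_rot: [0.603, 0.798, 0.0, 0.001]
ft_force: [0.4, 0.3, 0.3]
grip_width: 0.996
d [ 0.      0.0007 -0.0026] turn deg [ 0.1  0.1 -0.4] rows needed 0.05
[[0.008, 0.002, 0.032], [0.001, 0.002, -0.008]]
```

```bash
python3 -m crank '[[1,[0,0,0.035],[0,0,-0.008]],[-1,[0,0,0],[0,0,0]],[-1,[0,0,0],[0,0,0]],[-1,[0,0,0],[0,0,0]],[-1,[0,0,0],[0,0,0]]]' 40
python3 -m crank '[[-1,[0,0,0],[0,0,0]],[-1,[0,0,-0.1],[0,0,0]],[-1,[0,0,-0.3],[0,0,0]],[-1,[0,0,-0.4],[0,0,0]],[-1,[0,0,-0.4],[0,0,0]]]'
python3 -c "
from h import *
cv2.imwrite('pics/w5.png',manip.camera('wrist'))"
```

```text
clock: 12.85
position: [0.4643, -0.3138, 0.0266]
ee_rot: [0.6, 0.8, -0.0, 0.001]
ft_force: [-1.6, 0.8, 4.5]
grip_width: 0.762
clock: 13.35
position: [0.4637, -0.3132, 0.123]
ee_rot: [0.6, 0.8, 0.0, -0.0]
ft_force: [0.7, -0.5, -1.7]
grip_width: 0.755
```

View pics/w5.png

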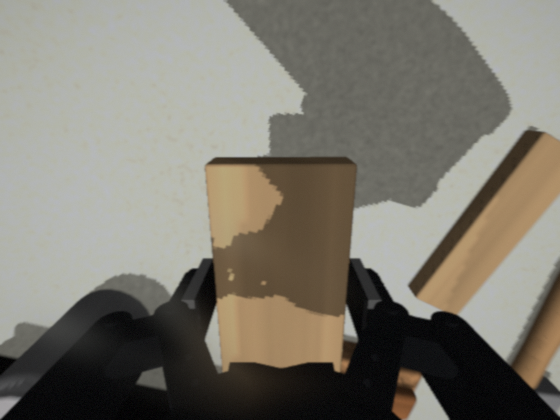

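```bash
python3 plan.py 0.5683 0.0016 0.16 -6.3 0 10
```

```text
d [0.1021 0.3161 0.0312] turn deg [ 0.3  0.3 22.5] rows needed 6.67
[[0.344, 0.233, -0.04], [0.001, 0.001, 0.05]]
[[0.353, 0.219, -0.04], [0.001, 0.001, 0.05]]
[[0.361, 0.205, -0.04], [0.001, 0.001, 0.05]]
[[0.369, 0.191, -0.04], [0.001, 0.001, 0.05]]
[[0.376, 0.176, -0.04], [0.001, 0.001, 0.05]]
[[0.383, 0.161, -0.04], [0.001, 0.001, 0.05]]
[[0.389, 0.146, -0.039], [0.001, 0.001, 0.05]]
[[0.394, 0.131, -0.039], [0.001, 0.001, 0.05]]
[[0.399, 0.115, -0.039], [0.001, 0.001, 0.05]]
[[0.403, 0.099, -0.039], [0.001, 0.001, 0.05]]
```

```bash
python3 -m crank '[[-1,[0.345,0.235,-0.1],[0,0,0.05]],[-1,[0.355,0.22,-0.1],[0,0,0.05]],[-1,[0.36,0.205,-0.1],[0,0,0.05]],[-1,[0.37,0.19,-0.1],[0,0,0.05]],[-1,[0.375,0.175,0],[0,0,0.05]]]'
python3 -m crank '[[-1,[0.385,0.16,0],[0,0,0.05]],[-1,[0.39,0.145,0],[0,0,0.05]],[-1,[0.395,0.13,0],[0,0,0.05]],[-1,[0.4,0.115,0],[0,0,0.05]],[-1,[0.4,0.1,0],[0,0,0.05]]]'
python3 -m crank '[[-1,[0,0,0],[0,0,0]],[-1,[0,0,0],[0,0,0]],[-1,[0,0,0],[0,0,0]],[-1,[0,0,0],[0,0,0]],[-1,[0,0,0],[0,0,0]]]'
python3 - <<'E'
from h import *
o=manip.get_obs();cv2.imwrite("pics/w6.png",manip.camera("wrist"));print(o["position"],o["joint_pos"].round(2))
np.save("w6.npy",np.r_[o["position"],o["ee_rot"]])
E
python3 plan.py 0.5683 0.0016 0.058 -6.3 0 3
```

```text
clock: 13.9
position: [0.5158, -0.154, 0.1552]
ee_rot: [0.676, 0.736, 0.0, 0.001]
ft_force: [0.6, 0.2, -1.5]
grip_width: 0.759
clock: 14.4
position: [0.566, 0.0043, 0.154]
ee_rot: [0.745, 0.667, 0.0, 0.0]
ft_force: [0.2, -0.5, -2.3]
grip_width: 0.759
clock: 14.9
position: [0.5658, 0.0019, 0.1538]
ee_rot: [0.745, 0.667, -0.0, 0.0]
ft_force: [0.1, 0.2, -1.5]
grip_width: 0.759
[0.5657504  0.00190225 0.1537518 ] [ 0.43  0.34 -0.61  1.72  0.22  1.15 -0.36]
d [ 0.0025 -0.0005 -0.0958] turn deg [ 0.   0.  -0.1] rows needed 1.92
[[-0.001, 0.011, 0.399], [0.0, 0.0, -0.001]]
[[-0.001, 0.011, 0.399], [0.0, 0.0, -0.001]]
[[-0.001, 0.011, 0.399], [0.0, 0.0, -0.001]]
```

View pics/w6.png

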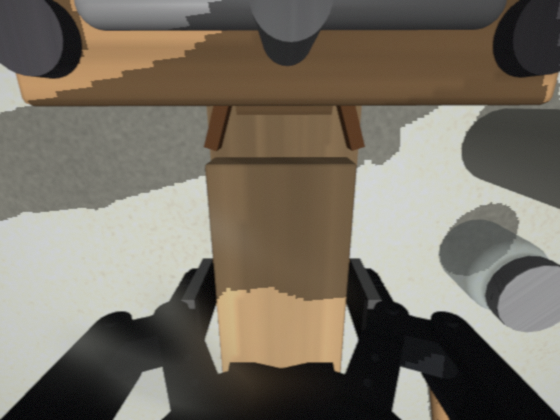

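```bash
python3 -m crank '[[-1,[-0.04,0.015,0.3],[0,0,0]],[-1,[-0.035,0.015,0.35],[0,0,0]],[-1,[0,0,0.3],[0,0,0]],[-1,[0,0,0.15],[0,0,0]],[-1,[0,0,0.05],[0,0,0]]]'
python3 plan.py 0.5677 -0.0044 0.057 -6.3 0 1
```

```text
clock: 15.45
position: [0.5669, -0.0034, 0.0607]
ee_rot: [0.745, 0.667, -0.001, -0.001]
ft_force: [0.1, -0.7, -1.2]
grip_width: 0.758
d [ 0.0008 -0.001  -0.0037] turn deg [-0.1  0.  -0. ] rows needed 0.08
[[-0.011, 0.011, 0.046], [-0.002, 0.0, -0.0]]
```

```bash
python3 -m crank '[[-1,[-0.01,0.01,0.03],[0,0,0]],[-1,[0,0,0.02],[0,0,0]],[1,[0,0,0],[0,0,0]],[1,[0,0,0],[0,0,0]],[1,[0,0,0],[0,0,0]]]'
python3 -m crank '[[1,[0,0,-0.15],[0,0,0]],[1,[0,0,-0.3],[0,0,0]],[1,[0,0,-0.5],[0,0,0]],[1,[-0.3,0,-0.4],[0,0,0]],[1,[-0.4,0,-0.2],[0,0,0]]]'
python3 -m crank '[[1,[-0.3,0,0],[0,0,0]],[1,[0,0,0],[0,0,0]],[1,[0,0,0],[0,0,0]],[1,[0,0,0],[0,0,0]],[1,[0,0,0],[0,0,0]]]'
python3 - <<'E'
from h import *
o=manip.get_obs();cv2.imwrite("pics/w7.png",manip.camera("wrist"));print(o["position"],o["joint_pos"].round(2))
np.save("w7.npy",np.r_[o["position"],o["ee_rot"]])
E
```

```text
clock: 15.95
position: [0.5687, -0.0041, 0.0583]
ee_rot: [0.745, 0.667, 0.0, 0.0]
ft_force: [0.4, -0.5, -0.3]
grip_width: 0.998
clock: 16.45
position: [0.5635, -0.0582, 0.1862]
ee_rot: [0.744, 0.669, 0.002, 0.002]
ft_force: [-0.0, -0.8, 0.7]
grip_width: 1.0
clock: 16.95
position: [0.5596, -0.0822, 0.1818]
ee_rot: [0.744, 0.668, 0.0, -0.0]
ft_force: [-0.4, 0.1, 0.1]
grip_width: 1.002
[ 0.55958633 -0.08222674  0.18178928] [ 0.56  0.31 -0.58  1.69  0.18  1.2  -0.18]
```

View pics/w7.png

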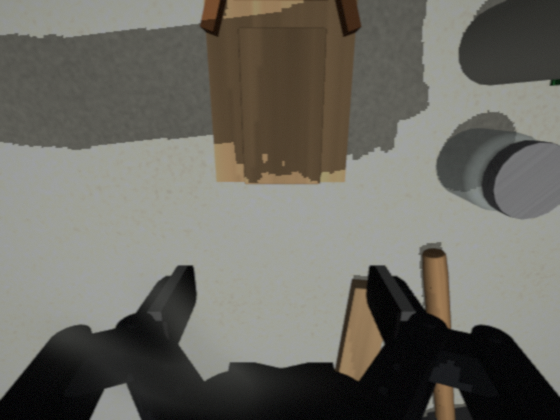

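```bash
cat > push.py <<'E'
import sys
from plan import *
# push.py leadx_mm leadz_mm lean [n] : leading corner in press frame
O=np.array([.5784,.0930,0]);X=np.array([.110,.994,0])
def target(lx,lz,lean):
    t=np.radians(lean);s,c=np.sin(t),np.cos(t)
    tx=lx-11*c-22*s; tz=lz-11*s+22*c
    return O+X*tx/1e3+[0,0,tz/1e3]
if __name__=="__main__":
    a=[float(v) for v in sys.argv[1:]]
    M=Rt(np.radians(-6.3),a[2]);p=target(*a[:3]);print("target",p.round(4))
    plan(p,M,int(a[3]) if len(a)>3 else None)
E
cat > where.py <<'E'
from push import *
o=manip.get_obs();M=R.from_quat(o["ee_rot"]).as_matrix();p=o["position"]
l=p+M@[.011,0,.022]; q=l-O
print("lead press mm x %.1f y %.1f z %.1f"%(q@X*1e3,q@np.array([-X[1],X[0],0])*1e3,l[2]*1e3),"lean",np.degrees(np.arcsin(M[2,0]*-1)).round(1) if 0 else np.degrees(np.arccos(-M[2,2])).round(1),"F",o["ft_force"].round(1),"w",round(o["grip_width"],2),o["joint_pos"].round(2))
E
python3 push.py -180 120 20 3; python3 where.py
```

```text
target [ 0.5566 -0.1037  0.1369]
d [-0.0029 -0.0213 -0.0448] turn deg [-0.  20.   0.1] rows needed 2.35
[[-0.089, -0.003, 0.187], [-0.0, 0.148, 0.001]]
[[-0.11, -0.003, 0.175], [-0.0, 0.148, 0.001]]
[[-0.13, -0.003, 0.161], [-0.0, 0.148, 0.001]]
lead press mm x -165.4 y -0.6 z 159.7 lean 0.0 F [0.6 0.3 0.3] w 1.0 [ 0.56  0.31 -0.58  1.69  0.18  1.2  -0.18]
```

```bash
python3 -m crank '[[-0.4,[-0.09,0,0.185],[0,0.148,0]],[-0.4,[-0.11,0,0.175],[0,0.148,0]],[-0.4,[-0.13,0,0.16],[0,0.148,0]],[-0.4,[0,0,0],[0,0,0]],[-0.4,[0,0,0],[0,0,0]]]'
python3 where.py; python3 push.py -175 41 20 3
```

```text
clock: 17.5
position: [0.5569, -0.1052, 0.1366]
ee_rot: [0.734, 0.657, 0.129, -0.116]
ft_force: [0.3, 2.0, 0.1]
grip_width: 0.298
lead press mm x -181.5 y -0.4 z 119.7 lean 20.0 F [0.3 2.  0.1] w 0.3 [ 0.79  0.43 -0.61  1.7  -0.12  1.13  0.16]
target [ 0.5572 -0.0987  0.0579]
d [ 0.0003  0.0065 -0.0787] turn deg [-0.1  0.  -0.1] rows needed 1.58
[[-0.087, -0.001, 0.317], [-0.0, 0.0, -0.001]]
[[-0.087, -0.001, 0.317], [-0.0, 0.0, -0.001]]
[[-0.087, -0.002, 0.317], [-0.0, 0.0, -0.001]]
```

```bash
python3 -m crank '[[-0.4,[-0.087,0,0.317],[0,0,0]],[-0.4,[-0.087,0,0.317],[0,0,0]],[-0.4,[-0.08,0,0.3],[0,0,0]],[-0.4,[0,0,0],[0,0,0]],[-0.4,[0,0,0],[0,0,0]]]'
python3 where.py; python3 -c "
from h import *
for n in ('wrist','scene','top'): cv2.imwrite(f'pics/{n}8.png',manip.camera(n))"
```

```text
clock: 18.0
position: [0.5586, -0.0971, 0.0613]
ee_rot: [0.733, 0.658, 0.129, -0.115]
ft_force: [0.5, 0.3, 0.4]
grip_width: 0.304
lead press mm x -173.3 y -1.2 z 44.4 lean 20.0 F [0.5 0.3 0.4] w 0.3 [ 0.76  0.52 -0.59  1.75 -0.08  0.99  0.16]
```

View pics/wrist8.png

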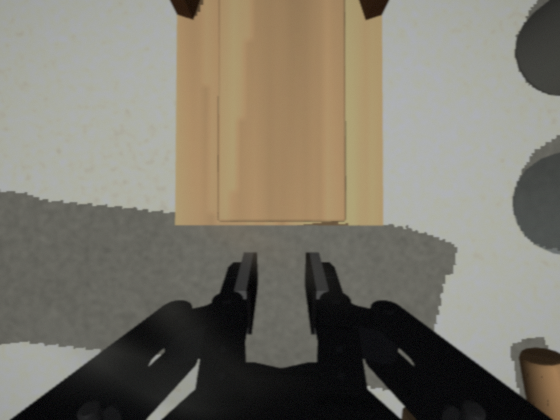

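View pics/scene8.png

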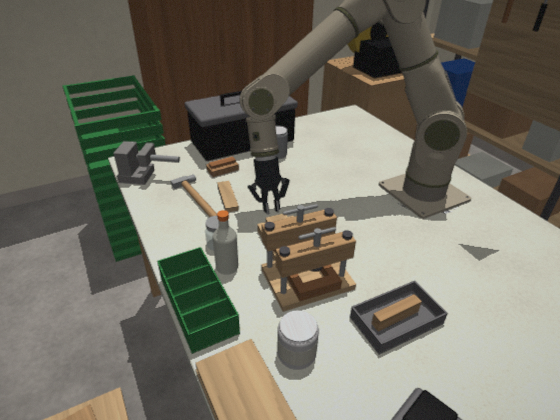

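```bash
python3 -m crank '[[-0.4,[0.05,0,0.07],[0,0,0]],[-0.4,[0.14,0,0.051],[0,0,0]],[-0.4,[0.14,0,0.051],[0,0,0]],[-0.4,[0.14,0,0.051],[0,0,0]],[-0.4,[0.14,0,0.051],[0,0,0]]]'
python3 where.py
python3 -m crank '[[-0.4,[0.14,0,0.051],[0,0,0]],[-0.4,[0.14,0,0.051],[0,0,0]],[-0.4,[0.14,0,0.051],[0,0,0]],[-0.4,[0,0,0],[0,0,0]],[-0.4,[0,0,0],[0,0,0]]]'
python3 where.py; python3 -c "
from h import *
for n in ('wrist','top'): cv2.imwrite(f'pics/{n}9.png',manip.camera(n))"
```

```text
clock: 18.65
position: [0.5638, -0.0444, 0.0561]
ee_rot: [0.733, 0.657, 0.129, -0.116]
ft_force: [0.2, -0.9, 1.3]
grip_width: 0.296
lead press mm x -120.4 y -0.6 z 39.2 lean 20.0 F [ 0.2 -0.9  1.3] w 0.3 [ 0.69  0.51 -0.61  1.78 -0.08  0.94  0.08]
clock: 19.15
position: [0.5676, -0.0097, 0.056]
ee_rot: [0.733, 0.657, 0.129, -0.116]
ft_force: [-0.1, -0.2, 0.1]
grip_width: 0.295
lead press mm x -85.4 y -0.6 z 39.1 lean 20.0 F [-0.1 -0.2  0.1] w 0.3 [ 0.64  0.51 -0.62  1.8  -0.08  0.91  0.02]
```

View pics/wrist9.png

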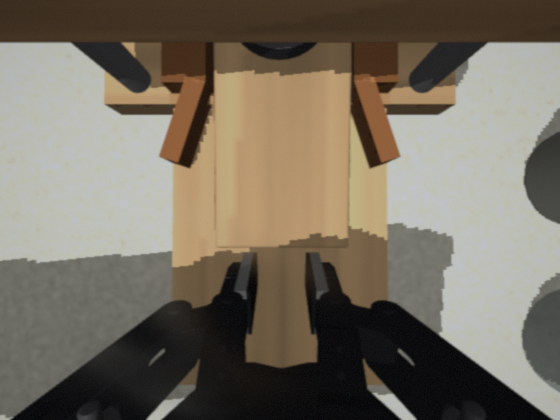

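```bash
cat > rear.py <<'E'
import sys
from push import *
W=cam("wrist")
a=[float(v) for v in sys.argv[1:]]
for z in a[2:]:
    q=onplane(W,(a[0],a[1]),z/1e3)-O; print(z,"press x %.1f y %.1f"%(q@X*1e3,q@np.array([-X[1],X[0],0])*1e3))
E
python3 rear.py 282 247 30 50; python3 rear.py 217 247 50;python3 rear.py 348 247 50
```

```text
30.0 press x -86.7 y -0.3
50.0 press x -84.4 y -0.2
50.0 press x -84.4 y 31.7
50.0 press x -84.5 y -32.5
```

```bash
python3 -m crank '[[-0.4,[0.118,0,0.043],[0,0,0]],[-0.4,[0.118,0,0.043],[0,0,0]],[-0.4,[0.118,0,0.043],[0,0,0]],[-0.4,[0,0,0],[0,0,0]],[-0.4,[0,0,0],[0,0,0]]]'
python3 where.py; python3 -c "
from h import *
for n in ('wrist','top','scene'): cv2.imwrite(f'pics/{n}10.png',manip.camera(n))"
```

```text
clock: 19.75
position: [0.5709, 0.0206, 0.056]
ee_rot: [0.733, 0.657, 0.129, -0.116]
ft_force: [0.5, -0.8, 0.3]
grip_width: 0.297
lead press mm x -54.9 y -0.5 z 39.1 lean 20.0 F [ 0.5 -0.8  0.3] w 0.3 [ 0.59  0.51 -0.63  1.8  -0.08  0.89 -0.03]
```

View pics/wrist10.png

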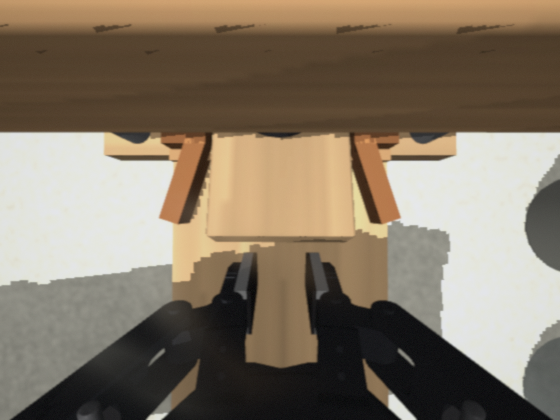

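```bash
python3 rear.py 207 240 48 68; python3 rear.py 354 240 48 68; python3 -m crank '[[-0.4,[-0.15,0,-0.055],[0,0,0]],[-0.4,[-0.15,0,-0.055],[0,0,0]],[-0.4,[0,0,0],[0,0,0]],[-0.4,[0,0,0],[0,0,0]],[-0.4,[0,0,0],[0,0,0]]]'
python3 where.py; python3 push.py -76 59 45 5
```

```text
48.0 press x -50.8 y 37.1
68.0 press x -49.0 y 32.2
48.0 press x -50.9 y -35.9
68.0 press x -49.0 y -31.1
clock: 20.4
position: [0.5681, -0.0053, 0.0561]
ee_rot: [0.734, 0.657, 0.129, -0.116]
ft_force: [0.2, -0.5, 0.3]
grip_width: 0.302
lead press mm x -80.9 y -0.6 z 39.2 lean 20.0 F [ 0.2 -0.5  0.3] w 0.3 [ 0.63  0.51 -0.62  1.8  -0.08  0.91  0.01]
target [ 0.5675 -0.0057  0.0668]
d [-0.0007 -0.0005  0.0107] turn deg [ 0. 25.  0.] rows needed 2.94
[[0.008, -0.001, -0.025], [0.0, 0.111, 0.0]]
[[0.01, -0.001, -0.025], [0.0, 0.111, 0.0]]
[[0.012, -0.001, -0.024], [0.0, 0.111, 0.0]]
[[0.014, -0.001, -0.023], [0.0, 0.111, 0.0]]
[[0.016, -0.001, -0.021], [0.0, 0.111, 0.0]]
```

```bash
python3 -m crank '[[-0.4,[0.008,0,-0.025],[0,0.111,0]],[-0.4,[0.01,0,-0.025],[0,0.111,0]],[-0.4,[0.012,0,-0.025],[0,0.111,0]],[-0.4,[0.014,0,-0.023],[0,0.111,0]],[-0.4,[0.016,0,-0.021],[0,0.111,0]]]'
python3 where.py; python3 -c "
from h import *
for n in ('wrist','top','scene'): cv2.imwrite(f'pics/{n}11.png',manip.camera(n))"; python3 where.py
```

```text
clock: 20.9
position: [0.5684, -0.006, 0.0674]
ee_rot: [0.688, 0.616, 0.286, -0.256]
ft_force: [0.2, 0.2, -0.3]
grip_width: 0.294
lead press mm x -76.1 y -1.0 z 59.6 lean 45.2 F [ 0.2  0.2 -0.3] w 0.29 [ 0.93  0.71 -0.76  1.75 -0.37  1.01  0.38]
lead press mm x -77.1 y -0.6 z 58.2 lean 44.9 F [-0.6  0.  -0.9] w 0.3 [ 0.92  0.71 -0.76  1.75 -0.36  1.    0.38]
```

View pics/wrist11.png

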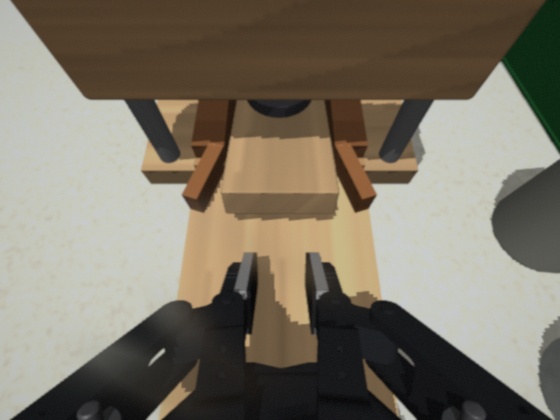

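```bash
python3 -m crank '[[-0.4,[0.077,0,0.083],[0,0,0]],[-0.4,[0.077,0,0.083],[0,0,0]],[-0.4,[0.077,0,0.083],[0,0,0]],[-0.4,[0.066,0,0.11],[0,0,0]],[-0.4,[0.066,0,0.11],[0,0,0]]]'
python3 where.py; python3 -c "
from h import *
for n in ('wrist',): cv2.imwrite(f'pics/{n}12.png',manip.camera(n))"; python3 where.py
```

```text
clock: 21.55
position: [0.5733, 0.042, 0.0608]
ee_rot: [0.688, 0.617, 0.285, -0.255]
ft_force: [-0.6, -1.1, 1.4]
grip_width: 0.303
lead press mm x -27.9 y -0.5 z 52.9 lean 44.9 F [-0.6 -1.1  1.4] w 0.3 [ 0.87  0.71 -0.78  1.78 -0.38  0.93  0.34]
lead press mm x -26.0 y 0.2 z 52.9 lean 45.0 F [-0.   1.4 -0.8] w 0.3 [ 0.86  0.71 -0.78  1.78 -0.38  0.93  0.34]
```

View pics/wrist12.png

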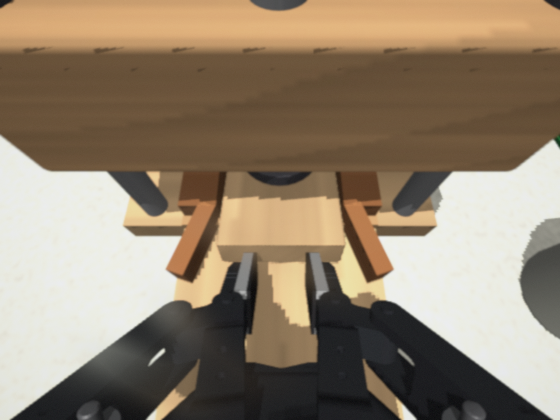

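```bash
python3 -m crank '[[-0.4,[0.055,0,0.075],[0,0,0]],[-0.4,[0.055,0,0.075],[0,0,0]],[-0.4,[0.055,0,0.075],[0,0,0]],[-0.4,[0,0,0],[0,0,0]],[-0.4,[0,0,0],[0,0,0]]]'
python3 where.py; python3 -c "
from h import *
for n in ('wrist',): cv2.imwrite(f'pics/{n}13.png',manip.camera(n))"; python3 where.py
```

```text
clock: 22.1
position: [0.5756, 0.0628, 0.0573]
ee_rot: [0.688, 0.617, 0.285, -0.255]
ft_force: [0.4, -0.4, -0.6]
grip_width: 0.295
lead press mm x -6.9 y -0.5 z 49.5 lean 45.0 F [ 0.4 -0.4 -0.6] w 0.3 [ 0.84  0.71 -0.79  1.79 -0.39  0.9   0.32]
lead press mm x -7.3 y -0.7 z 49.5 lean 44.9 F [ 1.3 -0.3  0.5] w 0.3 [ 0.84  0.71 -0.79  1.79 -0.39  0.9   0.32]
```

View pics/wrist13.png

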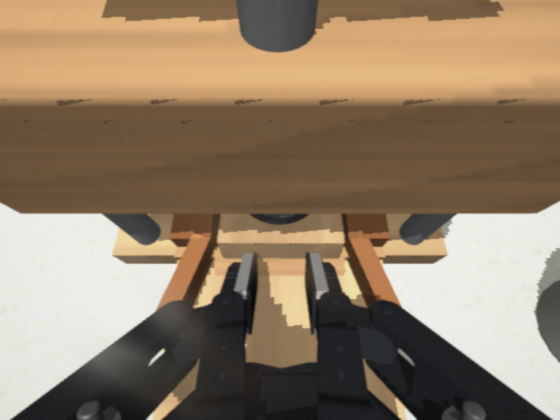

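```bash
python3 -m crank '[[-0.4,[0.035,0,0.035],[0,0,0]],[-0.4,[0.035,0,0.035],[0,0,0]],[-0.4,[0.035,0,0.035],[0,0,0]],[-0.4,[0,0,0],[0,0,0]],[-0.4,[0,0,0],[0,0,0]]]'
python3 where.py; python3 -c "
from h import *
for n in ('wrist',): cv2.imwrite(f'pics/{n}14.png',manip.camera(n))"; python3 where.py
```

```text
clock: 22.65
position: [0.5769, 0.0747, 0.0574]
ee_rot: [0.688, 0.617, 0.285, -0.255]
ft_force: [0.2, 0.2, -0.2]
grip_width: 0.3
lead press mm x 5.0 y -0.5 z 49.6 lean 45.0 F [ 0.2  0.2 -0.2] w 0.3 [ 0.82  0.71 -0.79  1.8  -0.39  0.88  0.31]
lead press mm x 4.8 y -0.6 z 49.6 lean 45.0 F [ 0.4 -1.  -0.2] w 0.3 [ 0.82  0.71 -0.79  1.8  -0.39  0.88  0.31]
```

View pics/wrist14.png

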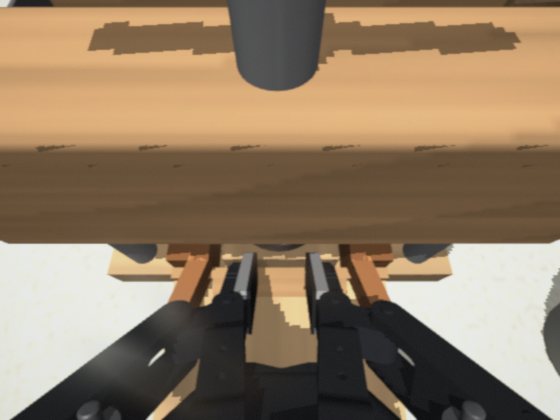

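```bash
python3 -m crank '[[-0.4,[-0.1,0,-0.1],[0,0,0]],[-0.4,[-0.25,0,-0.25],[0,0,0]],[-0.4,[-0.25,0,-0.25],[0,0,0]],[-0.4,[0,0,0],[0,0,0]],[-0.4,[0,0,0],[0,0,0]]]'
python3 where.py; python3 -c "
from h import *
w=manip.camera('wrist');cv2.imwrite('pics/w15.png',cv2.resize(w[80:260,140:420],None,fx=2.8,fy=2.8,interpolation=3))
w=manip.camera('scene');cv2.imwrite('pics/s15.png',cv2.resize(w[180:320,240:380],None,fx=4,fy=4,interpolation=3))
w=manip.camera('top');cv2.imwrite('pics/t15.png',cv2.resize(w[140:270,180:340],None,fx=4.5,fy=4.5,interpolation=3))"
```

```text
clock: 23.2
position: [0.5697, 0.0056, 0.0573]
ee_rot: [0.689, 0.616, 0.285, -0.255]
ft_force: [-0.9, 0.4, 0.2]
grip_width: 0.302
lead press mm x -64.5 y -1.0 z 49.5 lean 44.9 F [-0.9  0.4  0.2] w 0.3 [ 0.91  0.72 -0.76  1.76 -0.37  0.97  0.37]
```

View pics/w15.png

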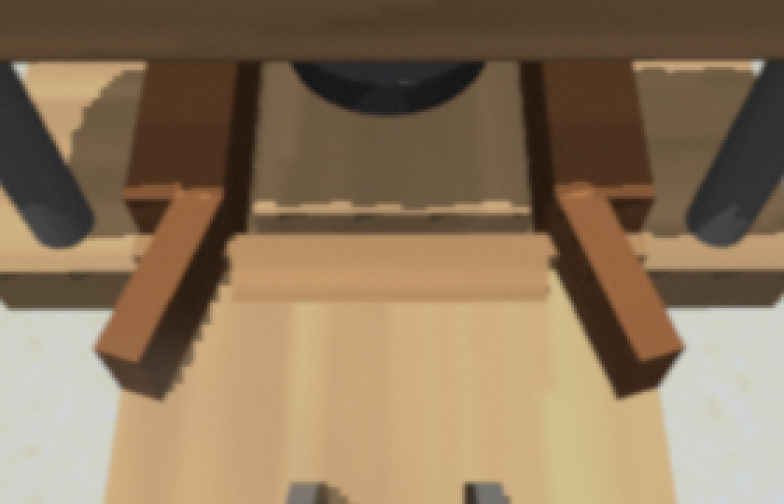

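View pics/s15.png

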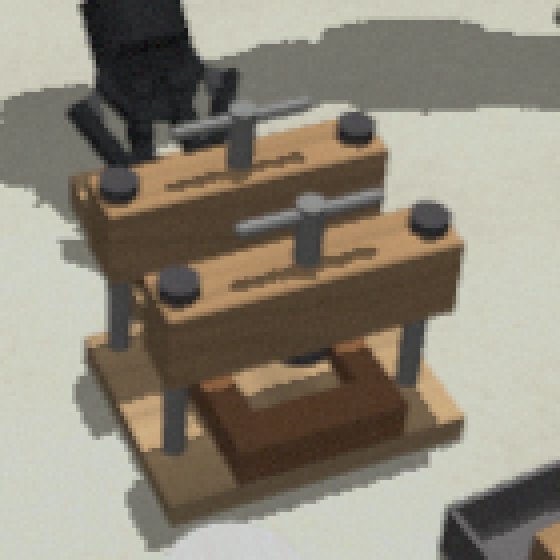

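View pics/t15.png

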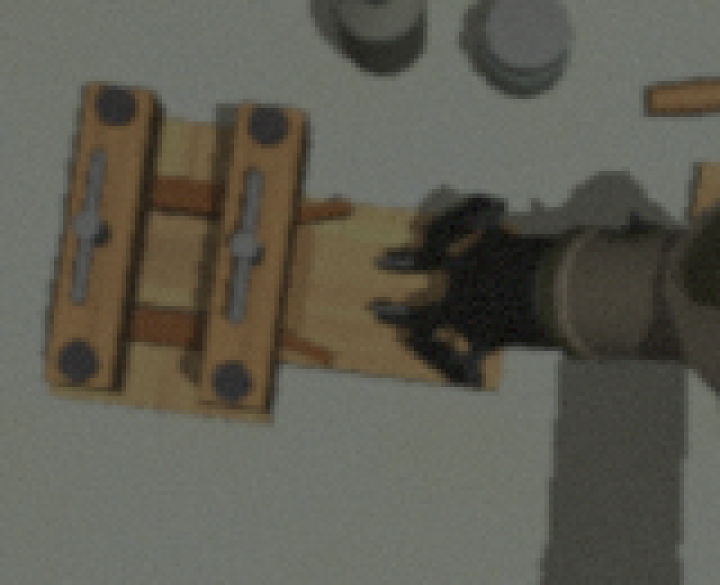

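```bash
for p in "231 163.6 36" "335.7 163.6 36" "231 154.3 40 50 56" "329 154.3 40 50 56"; do python3 rear.py $p; done
```

```text
36.0 press x 0.3 y 33.8
36.0 press x 0.4 y -35.3
40.0 press x 4.8 y 33.5
50.0 press x -2.4 y 31.5
56.0 press x -6.8 y 30.2
40.0 press x 4.9 y -30.7
50.0 press x -2.4 y -28.7
56.0 press x -6.7 y -27.5
```

```bash
python3 -m crank '[[-0.4,[-0.3,0,-0.3],[0,0,0]],[-0.4,[-0.3,0,-0.3],[0,0,0]],[-0.4,[0,0,-0.6],[0,0,0]],[-0.4,[0,0,-0.6],[0,0,0]],[-0.4,[0.2,0,-0.3],[0,0,0]]]'
python3 -m crank '[[-0.4,[0,0,0],[0,0,0]],[-0.4,[0,0,0],[0,0,0]],[-0.4,[0,0,0],[0,0,0]],[-0.4,[0,0,0],[0,0,0]],[-0.4,[0,0,0],[0,0,0]]]'
python3 -c "
from h import *
for n in ('wrist','scene','top'): cv2.imwrite(f'pics/{n}16.png',manip.camera(n))
s=cv2.imread('pics/scene16.png');cv2.imwrite('pics/s16.png',cv2.resize(s[100:340,160:460],None,fx=2.6,fy=2.5,interpolation=3))
a=cv2.imread('pics/top0.png').astype(int);b=cv2.imread('pics/top16.png').astype(int)
"
```

```text
clock: 23.85
position: [0.554, -0.1377, 0.1548]
ee_rot: [0.69, 0.615, 0.285, -0.254]
ft_force: [0.5, -1.2, 0.2]
grip_width: 0.3
clock: 24.35
position: [0.5537, -0.1328, 0.153]
ee_rot: [0.688, 0.617, 0.285, -0.256]
ft_force: [-0.5, 0.1, -0.8]
grip_width: 0.303
```

View pics/wrist16.png

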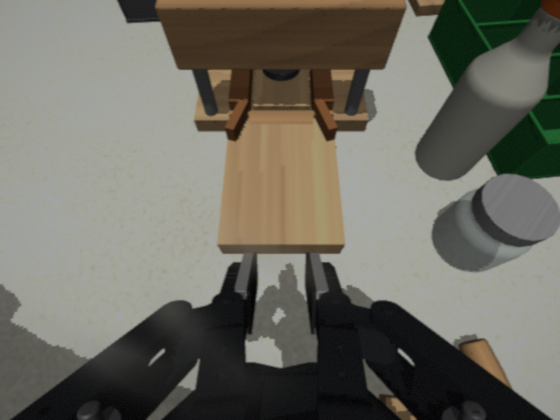

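View pics/s16.png

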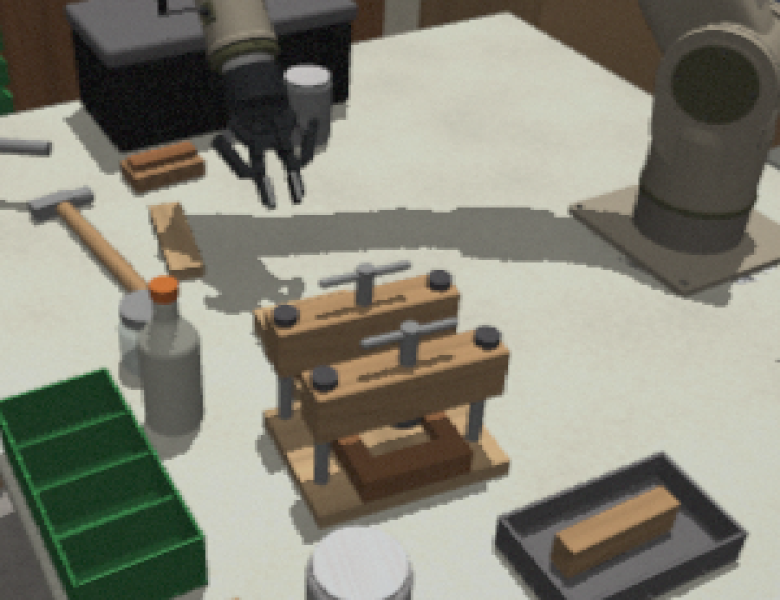

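View pics/top16.png

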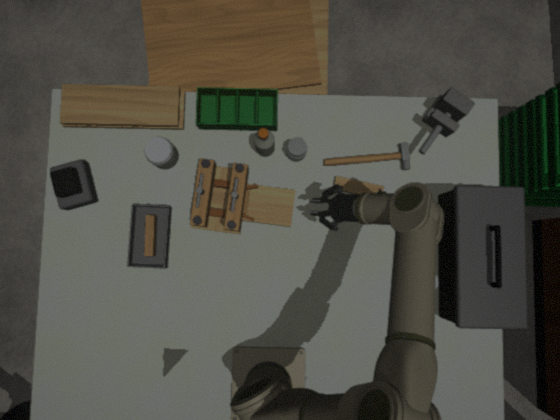

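```bash
python3 -c "
from workcell import manip
print(manip.hand_in(), manip.get_obs()['clock'])"
```

```text
the job is handed in; nothing more can be done
the job is handed in; nothing more can be done
```

The job is done and handed in at about 24.5 s on the robot's clock. The offcut is in the scrap tray and the plywood pad lies flat in the press pocket.

- **Offcut:** I picked it off the apron and set it flat inside the empty tray.
- **Pad:** I laid it on the apron and pushed it from behind with the fingers part open. I pushed at 20° lean until it tipped over the lip. Then I backed off, leaned the gripper to 45°, and pushed it under the beam until it dropped.
- **Last checks on the pad:** its rear top edge is about 5 mm past the lip. At the height of a pad lying flat, this agrees with where the fingers stopped. It sits about 1.4 mm off centre across the pocket.
- **Forces and surroundings:** wrist force readings at the end of each move never went above about 5 N. The final views show the offcut in the tray, the other bench items where they were, and the gripper touching nothing. The arm partly hid the strip in the overhead picture, but the scene camera shows it in place.
- **Disagreements:**
    - Some two-view heights scattered: 61–77 mm for the offcut's top corners and −2 to 55 mm for the pad's. The tray rim came out below bench level. I used the stated heights for the pad and tray rim.
    - The overhead and wrist views also differed by about 10 mm across on the tray's position, so I aimed between them.

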